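Scan the pump's code plate

TASK

In this engine workshop, gently push the pump round on its turntable until its code plate is in line with the pointer block on the turntable's base. Then pick up the hand scanner and, without touching the pump with it, hold its window square to the middle of the code plate from about 70 mm away, steady for two seconds. Finally set the scanner down gently, flat and right way up, in the middle of its rubber mat, leaving the pump lined up and the other parts on the bench where they were.

Things in the scene. Friction and masses are not known exactly. Their poses are not given: they have to be found in the camera images.
- stand: fixed round grey turntable base, 200 mm across and 16 mm high, carrying the steel turntable (160 mm across, top at 32 mm) and the pump. Origin: on the turning axis, at bench height; z up. The pointer, a small dark steel block (34 long, 14 wide, 26 high), sits on the rim on the base's own -x side, 88 to 122 mm from the axis.
- pump (a joint): angle of the pump on the turntable in rad, counter-clockwise positive seen from above; 0 = code plate in line with the pointer. Starts between about 0.9 and 1.9; range -1.0 to 2.3; stays where left, turns with about 3 N at a lug.
- pump_plate (a point): centre of the face of the white square-patterned code plate (38 wide, 30 high) on the upright side of the pump, 61 mm from the turning axis and 76 mm above the bench. Pump: aluminium cylinder 90 mm across with a dark toothed wheel on top, a dark line on the turntable below the plate, highest point 135 mm above the bench. Axes turn with the pump: -x points straight out of the plate, z up.
- pump_lug (a point): point on one of the pump's two mounting lugs, 80 mm from the axis, 87 mm above the bench, on the pump's +y side. Lugs are upright aluminium blocks 14 mm thick (along the pump's x), from 43 to 95 mm from the axis, from 65 to 110 mm above the bench; its twin is on the -y side. Axes as for the plate.
- scanner: hand scanner lying on its belly on the mat, a grey bar handle (32 wide, 35 high) with a black head (46 wide, 36 high, 34 long) at its front; 118 mm long in all, 0.22 kg. Origin: under its middle, on its belly. +x points out of the window along the beam, z up. Grip the handle across its width near the origin (handle from x = -60 to +24 mm).
- scanner_window (a point): centre of the scanner's window: 58 mm ahead of the origin, 18 mm above its belly. Axes as the scanner.
- scanner_spot (a point): point on the scanner's beam, 70 mm in front of the window. Axes as the scanner.
- mat: fixed black rubber mat 200 x 120 mm, 4 mm thick; origin under its centre, x along its length.
- pulley: loose toothed wheel 90 mm across, 28 mm high, with a bolt standing in it to 70 mm; leave alone. Origin: centre of underside.
- can: loose white spray can 60 mm across, 170 mm high, red cap; leave alone. Origin: centre of underside.
- tin: loose steel tin 64 mm across, 70 mm high; leave alone. Origin: centre of underside.
- camshaft: loose camshaft on two blocks, 260 mm long along its y, 64 mm high; leave alone. Origin: under its middle, bench height.
Things that resemble listed ones, but are neither listed nor needed, are in the scene too. There is more than one size of the stand; the one meant has the size given above.

How it is judged (in metres and radians):
On the way, in this order (a step that is already met when the one before it is completed fails the run):
1. the pump is turned until its code plate is in line with the pointer (within 0.2 rad) and rests there, the scanner still on its mat (value of joint pump between -0.2 and 0.2 rad and velocity of joint pump between -0.1 and 0.1 rad/s and distance of scanner from where it was at the start of the episode below 0.02 m), for 0.3 s.
2. the scanner is held steady for 1.5 s, window 45 to 95 mm in front of the plate, its beam within 15 mm of the plate's middle and within 0.2 rad of square (value of joint pump between -0.2 and 0.2 rad and x of scanner_window in the frame of pump_plate between -0.095 and -0.045 m and y of scanner_spot in the frame of pump_plate between -0.015 and 0.015 m and z of scanner_spot in the frame of pump_plate between -0.015 and 0.015 m and angle between the x axis of scanner and the x axis of pump_plate, either way round below 0.2 rad and x of scanner in the frame of pump_plate below -0.1 m and linear speed of scanner below 0.03 m/s and angular speed of scanner below 0.3 rad/s), for 1.5 s.
At the end, for the whole second after the job is handed in: The code plate is still in line with the pointer (within 0.2 rad); the scanner lies released and at rest, flat and right way up, its middle within 40 mm of the mat's middle; the pulley, spray can, tin and camshaft are upright and within 30 mm of where they were (value of joint pump between -0.2 and 0.2 rad and horizontal distance between scanner and mat below 0.04 m and angle between scanner's own z axis and vertical below 0.1 rad and height (world z) of scanner below 0.01 m and linear speed of scanner below 0.02 m/s and angular speed of scanner below 0.1 rad/s and distance of each of pulley, can, tin, camshaft from where it was at the start of the episode below 0.03 m and angle between each of pulley, can, tin, camshaft's own z axis and vertical below 0.2 rad); the robot touches nothing.
It fails at once if the robot pushes the pump or its stand with more than 25 N (contact force between any of the fingers, the arm and stand above 25 N).
It fails at once if the scanner touches the pump or its stand (contact force between scanner and stand above 1 N).
It fails at once if the scanner is dropped or pressed on its mat (over 30 N) (contact force between scanner and mat above 30 N).
It fails at once if a bystander is moved over 30 mm or tipped over (distance of any of pulley, can, tin, camshaft from where it was at the start of the episode above 0.03 m or angle between any of pulley, can, tin, camshaft's own z axis and vertical above 0.3 rad).
It also fails if it takes over 72 s, if anything falls off the work surface, if the arm or the gripper's body presses on something with over 40 N, if the wrist force passes 120 N, or if a joint passes its speed limit or range.

ROBOT

A 6-joint arm with a two-finger parallel gripper is mounted at the origin on the work surface. World frame = base frame: x ahead of the robot, y to its left, z up, the work surface at z = 0. Lengths are in mm, angles in rad, forces in N, time in s.
With the tool pointing down it reaches from about 275 to 1000 mm from the base axis. Payload 8.4 kg.
Tool frame: the origin (TCP) lies at the very end of the fingers, on their centre line; the grasp point (between the pads) lies 19 mm behind it; z points along the fingers, y is the direction in which the jaws open and shut (so a half turn about z gives the same grasp; the last joint's range is limited). The gripper opens to 85 mm and grips with 20 to 120 N. Pads are 22 mm wide; open, the fingers measure 114 mm over their backs; the gripper's body (76 mm by 85 mm) begins 54 mm behind the grasp point. The pads swing forward as they close: fully open they stand 13 mm farther back than shut.
Start: joints at [-1.202, 0.353, 1.633, -0, 1.155, -0.002], TCP at [226.474, -582.527, 231.281] pointing down, gripper open.
Joint ranges: [-2.63, 2.63], [-0.92, 2.1], [0.06, 2.66], [-1.3, 4.44], [0, 2.69], [-3.02, 3.02]. Speed limits (rad/s): [2.22, 2.22, 2.79, 3.14, 3.14, 3.14].

INTERFACE

Orientations are given as [roll, pitch, yaw] about the fixed x, y, z axes, in that order (R = Rz(yaw) Ry(pitch) Rx(roll)).
In Python, from rig import sense, grab_frame, get_calibration, sign_off, boxes_of, trace gives the robot as it stands.
- The arm moves only by the tool servo_tool, never from a script. Its argument "rows" is a list of rows, each a list of 3 entries, a list of its own where there are three numbers: the finger opening in mm, from 0 to 85.4, then the shift along the tool's x, y, z in mm, then the turn, a rotation vector about the tool's x, y, z in degrees. A call has 1 to 8 rows; each row shifts and turns the commanded pose from where the row before left it, along the tool's axes as they then stand; what a row does not reach is not made up. A row lasts 1/8 s, in which the tool goes at most 62.5 mm and 10.7 degrees, less where a joint would pass 70% of its speed; a pose out of reach is approached as far as the arm can. A call is refused whole if a number of a shift passes 62.5 or a number of a turn 10.7, either way. A call with a gripper value outside its range is refused whole. The fingers move at their own pace and stop on an object; "force" is the grip in N (left out, the last holds). Time passes only in rows, so rows that do not move let the fingers close. It gives the time, the measured TCP pose, the force and the opening at its end, in the units of the state.
- sense(): the state, without advancing time (a new reading comes with each control period).
- grab_frame(name): name is "scene" or "top" or "wrist"; returns the picture (384x512x3 uint8, blue, green, red); there is no depth.
- get_calibration(name): a dict with "intrinsics" (3x3 intrinsics, pixels), "world_to_cam" (4x4, takes a point from world to camera coordinates). Camera axes: x right, y down, z forward; pixel columns grow to the right and rows downward; lengths in mm; the calibration is good to about 2 mm. The wrist camera is an equidistant fisheye: a pixel r from the principal point sees the ray r / f radians off the axis. A picture is of the moment at which its call begins: read the wrist's pose just before it. get_calibration takes no time and is no camera call; for the wrist camera it gives the pose at the moment of the call.
- sign_off(): hands the job in, once; it reports no verdict.
Trained networks look in the newest picture that a camera, given by its name, has taken for a name from the list of things; names that differ only in an ending like _2 or _b are one class to them, and where a whole thing is asked for, a point or a joint stands for the part that bears it (a point fixed in the world has none). Each returns a list of dicts, best first, with "conf" (0 to 1); they miss things now and then, are a little off and sometimes report something else, mostly with a low value. They report only what shows in the picture. A call takes as long as a camera call. They do not tell look-alikes from the thing itself.
- boxes_of(camera, thing): "centre" ([x, y, z] in mm, in the coordinates of the camera as it stood for that picture, good to about 4 mm: the middle of the surface that is visible of it).
- trace(camera, thing): "mask" (384x512 bool, what is visible of it).
The state is a dict: "clock": time; "qpos": joint angles; "qvel": joint speeds; "joint_efforts": joint torques, N m; "eef_pos": TCP position; "tcp_rot": TCP orientation; "contact_force": force on the tool from outside, world axes, zero at the start; "wrist_torque": the same for the moment, N m; "opening": opening from 0.0 (shut) to 1.0 (fully open).
Only numpy, scipy, OpenCV 4.12 (cv2) and the standard library are available. Lean on these libraries where they do the work, as an engineer would, in place of code of your own. Each camera call takes 0.05 s, during which the arm holds its last target. There are 200 camera calls.

## Working session

There is one attempt and no reset: what is moved stays moved. The work goes in short steps, Python scripts to look and compute and a tool call to move; the robot and the scene stay as the last step left them, time stands still between calls to the robot, and variables do not carry over. Pictures are saved under pics/ and viewed, about 8 in all and at most 12, crops included, and the job is handed in when it is done.

Besides the shell and the picture viewer there is one more tool, called after "Request:" by a JSON object that holds its "name" and its "arguments", one argument or row to a line. servo_tool: Moves the arm, as the interface text tells. Its arguments: {"type":"object","properties":{"rows":{"type":"array","items":{"type":"array"}},"force":{"type":"number"}},"required":["rows"]}

```bash
mkdir -p pics
cat > h.py <<'E'
import numpy as np, cv2
from rig import *
def towld(cam,p):
    M=np.array(get_calibration(cam)["world_to_cam"]); return (np.linalg.inv(M)@np.append(p,1))[:3]
def ray_z(cam,u,v,z):
    c=get_calibration(cam);K=np.array(c["intrinsics"]);M=np.linalg.inv(np.array(c["world_to_cam"]))
    d=M[:3,:3]@np.linalg.inv(K)@[u,v,1];o=M[:3,3];return o+d*(z-o[2])/d[2]
def proj(cam,p):
    c=get_calibration(cam);q=(np.array(c["world_to_cam"])@np.append(p,1))[:3];u=np.array(c["intrinsics"])@q;return u[:2]/u[2]
E
python3 - <<'E'
from h import *
s=sense();print(s['clock'],s['eef_pos'],s['tcp_rot'],s['opening'])
for c in("top","scene"):
    im=grab_frame(c);cv2.imwrite(f"pics/{c}0.png",cv2.resize(im,None,fx=1.5,fy=1.5))
    for t in("stand","pump_plate","pump_lug","scanner","scanner_window","mat","pulley","can","tin","camshaft"):
        print(c,t,[(round(b['conf'],2),towld(c,b['centre']).round().tolist()) for b in boxes_of(c,t)[:4]])
E
```

```text
0.0 [ 226.32085705 -582.06838909  230.55243006] [-3.14018576e+00 -5.40392082e-06  3.70854639e-01] 1.0044170486469703
top stand [(0.73, [222.0, -277.0, 42.0]), (0.64, [351.0, 481.0, 39.0]), (0.62, [617.0, 43.0, 34.0])]
top pump_plate [(0.94, [355.0, 483.0, 119.0]), (0.73, [212.0, -277.0, 141.0]), (0.59, [616.0, 44.0, 94.0])]
top pump_lug [(0.92, [624.0, 37.0, 93.0]), (0.59, [213.0, -278.0, 141.0])]
top scanner [(0.61, [460.0, -265.0, 38.0])]
top scanner_window [(0.69, [462.0, -270.0, 39.0])]
top mat [(0.85, [467.0, -293.0, 3.0]), (0.56, [377.0, 262.0, 75.0])]
top pulley [(0.61, [731.0, -319.0, 22.0])]
top can [(0.68, [376.0, 262.0, 71.0])]
top tin [(0.66, [377.0, 263.0, 71.0])]
top camshaft [(0.72, [626.0, 372.0, 54.0])]
scene stand [(0.78, [387.0, 465.0, 44.0]), (0.73, [658.0, 13.0, 33.0]), (0.69, [236.0, -314.0, 44.0])]
scene pump_plate [(0.78, [386.0, 471.0, 100.0]), (0.69, [222.0, -316.0, 98.0])]
scene pump_lug [(0.94, [659.0, 12.0, 91.0]), (0.7, [225.0, -311.0, 103.0]), (0.68, [389.0, 473.0, 97.0])]
scene scanner [(0.58, [473.0, -274.0, 43.0])]
scene scanner_window [(0.88, [474.0, -275.0, 40.0]), (0.59, [396.0, 253.0, 60.0]), (0.4, [657.0, 13.0, 91.0]), (0.19, [656.0, 12.0, 37.0])]
scene mat [(0.92, [486.0, -298.0, 5.0]), (0.43, [745.0, -181.0, 137.0])]
scene pulley []
scene can [(0.57, [746.0, -180.0, 133.0])]
scene tin [(0.72, [394.0, 254.0, 60.0])]
scene camshaft [(0.64, [640.0, 353.0, 49.0])]
```

View pics/top0.png

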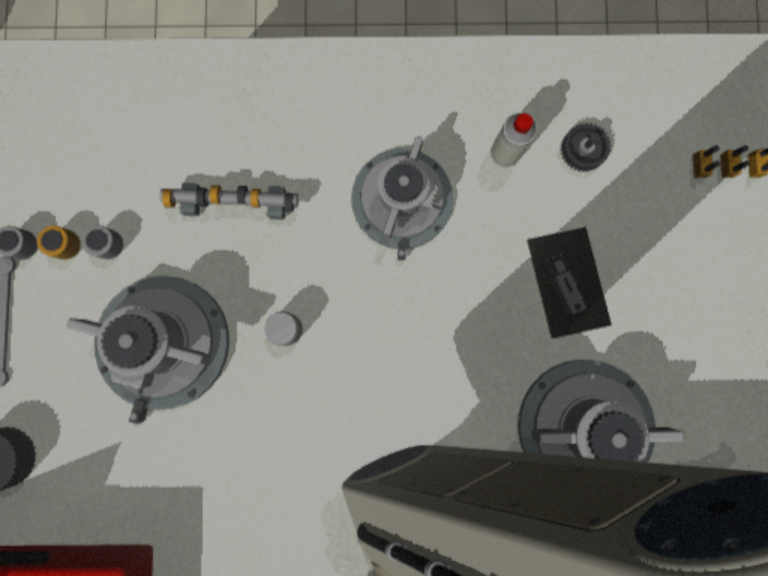

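View pics/scene0.png

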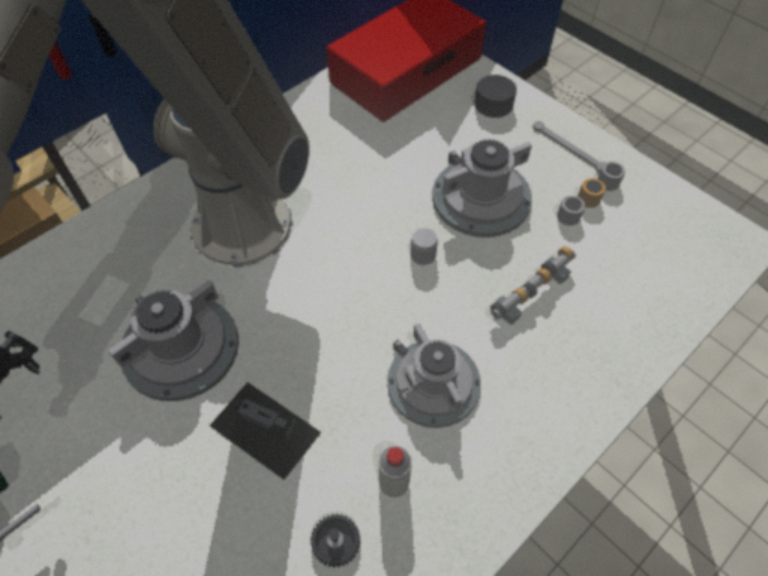

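The middle stand (top view, 403,197) is the 200 mm one, with its pointer at (402,250). The plate faces right (-y) at about (435,200), so the pump is near +1.6 rad. The scanner is on the mat at (568,285). Next I'll fit these more exactly.

Run:
```python
from h import *
im=grab_frame("top")
def circ(c,z,r,n=60): return np.array([proj("top",[c[0]+r*np.cos(a),c[1]+r*np.sin(a),z]) for a in np.linspace(0,2*np.pi,n)])
c=ray_z("top",268.5,131.3,16)
print("c0",c)
# mask refine
g=None
for b in trace("top","stand"):
    m=b['mask'];ys,xs=np.nonzero(m);print("stand",b['conf'],xs.min(),xs.max(),ys.min(),ys.max())
    if 230<xs.mean()<300 and ys.mean()<180: g=m
if g is not None:
    import scipy.optimize as so
    cnt=max(cv2.findContours(g.astype(np.uint8),0,1)[0],key=len)[:,0,:].astype(float)
    P=np.array([ray_z("top",u,v,16)[:2] for u,v in cnt])
    f=lambda q:np.hypot(*(P-q).T)-100
    r=so.least_squares(f,c[:2],loss='soft_l1',f_scale=3);c=np.append(r.x,16);print("fit",c)
for t in("scanner","mat","can","pulley"):
    for b in trace("top",t)[:2]:
        m=b['mask'].astype(np.uint8);ys,xs=np.nonzero(m)
        cn=max(cv2.findContours(m,0,1)[0],key=len)
        W=np.array([ray_z("top",u,v,{'scanner':38,'mat':4}.get(t,30))[:2] for u,v in cn[:,0]],np.float32)
        print(t,b['conf'],xs.mean(),ys.mean(),cv2.minAreaRect(W))
k=5
def draw(img,x0,y0,pts,col): cv2.polylines(img,[(((pts+.5-[x0,y0])*k)).astype(int)],True,col,1)
A=cv2.resize(im[85:185,215:325],None,fx=k,fy=k,interpolation=2);draw(A,215,85,circ(c,16,100),(0,255,0));draw(A,215,85,circ(c,32,80),(0,0,255))
B=cv2.resize(im[145:230,345:410],None,fx=k,fy=k,interpolation=2)
B=cv2.convertScaleAbs(B,alpha=2.5,beta=20)
H=max(A.shape[0],B.shape[0]);O=np.zeros((H,A.shape[1]//1*1+B.shape[1],3),np.uint8);O[:A.shape[0],:A.shape[1]]=A;O[:B.shape[0],A.shape[1]:]=B
print(O.shape);O=O[:, :];O=cv2.resize(O,None,fx=.9,fy=.9);cv2.imwrite("pics/crop1.png",O)
```

```text
c0 [637.1389041  38.3629543  16.       ]
stand 0.9 234 301 92 173
stand 0.85 45 152 184 282
stand 0.58 345 455 240 307
fit [634.64252251  40.87506568  16.        ]
scanner 0.88 376.189358372457 189.36463223787166 ((457.8962707519531, -268.7002868652344), (118.12088012695312, 56.78132247924805), 23.527448654174805)
mat 0.96 379.65875370919883 187.8837784371909 ((468.3153076171875, -283.49298095703125), (199.95108032226562, 118.4393081665039), 11.8739652633667)
mat 0.7 268.1268191268191 129.78336798336798 ((651.1988525390625, 43.79167938232422), (179.45458984375, 160.94613647460938), 21.610477447509766)
can 0.86 342.0367847411444 92.62942779291554 ((747.3857421875, -178.43023681640625), (65.52728271484375, 117.90862274169922), 62.61943054199219)
pulley 0.96 389.9387222946545 98.3102998696219 ((729.0642700195312, -318.1579895019531), (84.80844116210938, 92.4084701538086), 44.337303161621094)
(500, 875, 3)
```

View pics/crop1.png

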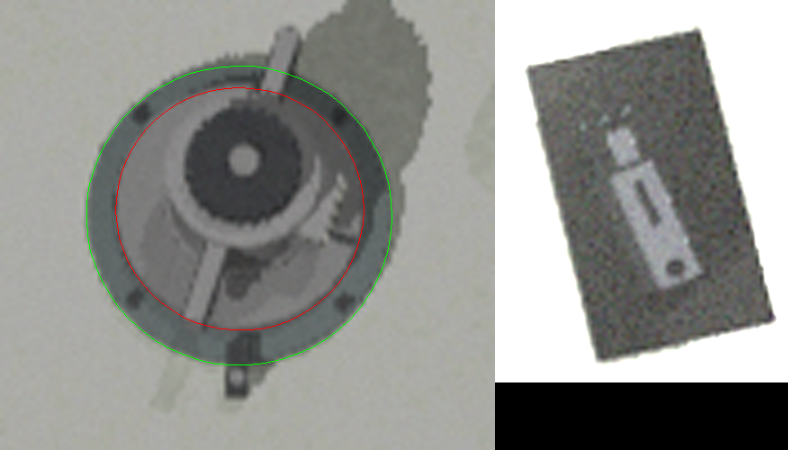

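Run:
```python
from h import *
c=np.array([634.6,40.9])
def px(x,y): return 215+x/4.5-.5, 85+y/4.5-.5
def P(x,y,z): return ray_z("top",*px(x,y),z)[:2]
p=P(237,367,42)
for z in (26,42):
  q=P(237,365,z)-c; print("pointer",z,q,np.hypot(*q),np.degrees(np.arctan2(*q[::-1])))
n=P(197,325,110);f=P(287,33,110)
for n_,q in(("near",n-c),("far",f-c)): print(n_,q,np.hypot(*q),np.degrees(np.arctan2(*q[::-1])))
d=n-f;print("lugline",np.degrees(np.arctan2(*d[::-1])))
def mp(x,y,z): return ray_z("top",345+(x-495)/4.5-.5,145+y/4.5-.5,z)[:2]
a=mp(672,280,35);b=mp(630,172,35);print("handle",a,b,np.arctan2(*(b-a)[::-1]),np.hypot(*(b-a)))
```

```text
pointer 26 [-101.36930536    2.60539068] 101.40278166632636 178.52770982663066
pointer 42 [-104.04460091    3.0030565 ] 104.087930748154 178.34672145563542
near [-91.06238464  28.35572202] 95.37507467191884 162.70404499551037
far [ 88.27320255 -27.58558572] 92.48309482803703 -17.35414877036899
lugline 162.67539604414821
handle [ 411.18969447 -286.25434372] [ 479.98801774 -262.28526903] 0.3352453343253649 72.85414076470727
```

Request:
{"name": "servo_tool", "arguments": {
  "rows": [
    [0,[33,-28.6,0],[0,0,0]],
    [0,[33,-28.6,0],[0,0,0]],
    [0,[33,-28.6,0],[0,0,0]],
    [0,[33,-28.6,0],[0,0,0]],
    [0,[33,-28.6,0],[0,0,0]],
    [0,[33,-28.6,0],[0,0,0]],
    [0,[33,-28.6,0],[0,0,0]],
    [0,[33,-28.6,0],[0,0,0]]
  ],
  "force": 40
}}

```text
clock: 2.4
eef_pos: [390.2, -272.4, 231.5]
tcp_rot: [3.141, -0.0, 0.371]
contact_force: [0.3, 0.1, -0.8]
opening: -0.001
```

Request:
{"name": "servo_tool", "arguments": {
  "rows": [
    [0,[33,-28.6,0],[0,0,0]],
    [0,[33,-28.6,0],[0,0,0]],
    [0,[33,-28.6,0],[0,0,0]],
    [0,[33,-28.6,0],[0,0,0]],
    [0,[33,-28.6,0],[0,0,0]],
    [0,[33,-28.6,0],[0,0,0]],
    [0,[33,-28.6,0],[0,0,0]],
    [0,[33,-28.6,0],[0,0,0]]
  ]
}}

```text
clock: 3.4
eef_pos: [553.4, 36.7, 231.4]
tcp_rot: [3.141, -0.0, 0.371]
contact_force: [0.8, -0.8, 0.7]
opening: -0.001
```

Request:
{"name": "servo_tool", "arguments": {
  "rows": [
    [0,[0,0,0],[0,0,-8.6]],
    [0,[0,0,0],[0,0,-8.6]],
    [0,[0,0,10],[0,0,-8.6]],
    [0,[0,0,20],[0,0,-8.6]],
    [0,[0,0,20],[0,0,-8.6]],
    [0,[0,0,20],[0,0,-8.6]],
    [0,[0,0,10],[0,0,0]],
    [0,[0,0,0],[0,0,0]]
  ]
}}

```text
clock: 4.4
eef_pos: [552.4, 35.3, 150.9]
tcp_rot: [-3.141, 0.0, 1.268]
contact_force: [0.0, 0.2, 0.6]
opening: -0.002
```

Request:
{"name": "servo_tool", "arguments": {
  "rows": [
    [0,[0,0,18],[0,0,0]],
    [0,[0,0,18],[0,0,0]],
    [0,[0,0,18],[0,0,0]],
    [0,[0,0,18],[0,0,0]],
    [0,[3,0,0],[0,0,0]],
    [0,[3,0,0],[0,0,0]],
    [0,[3,0,0],[0,0,0]],
    [0,[3,0,0],[0,0,0]]
  ]
}}

```text
clock: 5.4
eef_pos: [556.8, 47.0, 79.9]
tcp_rot: [3.141, -0.0, 1.272]
contact_force: [-0.0, -2.6, 1.0]
opening: -0.003
```

Request:
{"name": "servo_tool", "arguments": {
  "rows": [
    [0,[4.1,-0.8,0],[0,0,3]],
    [0,[4.1,-0.8,0],[0,0,3]],
    [0,[4.1,-0.8,0],[0,0,3]],
    [0,[4.1,-0.8,0],[0,0,3]],
    [0,[4.1,-0.8,0],[0,0,3]],
    [0,[4.1,-0.8,0],[0,0,3]],
    [0,[4.1,-0.8,0],[0,0,3]],
    [0,[0,0,0],[0,0,0]]
  ]
}}

```text
clock: 6.4
eef_pos: [564.2, 75.0, 79.6]
tcp_rot: [3.141, -0.0, 0.905]
contact_force: [-0.2, 0.1, 0.2]
opening: -0.002
```

Request:
{"name": "servo_tool", "arguments": {
  "rows": [
    [0,[4.1,-0.8,0],[0,0,3]],
    [0,[4.1,-0.8,0],[0,0,3]],
    [0,[4.1,-0.8,0],[0,0,3]],
    [0,[4.1,-0.8,0],[0,0,3]],
    [0,[4.1,-0.8,0],[0,0,3]],
    [0,[4.1,-0.8,0],[0,0,3]],
    [0,[4.1,-0.8,0],[0,0,3]],
    [0,[4.1,-0.8,0],[0,0,3]]
  ]
}}

```text
clock: 7.4
eef_pos: [583.7, 100.8, 79.4]
tcp_rot: [-3.142, 0.001, 0.486]
contact_force: [-1.7, -3.0, 2.0]
opening: 0.002
```

Request:
{"name": "servo_tool", "arguments": {
  "rows": [
    [0,[4.1,-0.8,0],[0,0,3]],
    [0,[4.1,-0.8,0],[0,0,3]],
    [0,[4.1,-0.8,0],[0,0,3]],
    [0,[4.1,-0.8,0],[0,0,3]],
    [0,[4.1,-0.8,0],[0,0,3]],
    [0,[4.1,-0.8,0],[0,0,3]],
    [0,[0,0,0],[0,0,0]],
    [0,[0,0,0],[0,0,0]]
  ]
}}

```text
clock: 8.4
eef_pos: [605.4, 114.2, 79.3]
tcp_rot: [-3.141, -0.0, 0.173]
contact_force: [-1.1, -0.1, -1.3]
opening: 0.002
```

Run:
```python
from h import *
s=sense();print(s['eef_pos'],s['tcp_rot'],s['contact_force'])
c=np.array([634.6,40.9]);d=np.array(s['eef_pos'][:2])-c;print(d,np.hypot(*d),np.degrees(np.arctan2(d[1],d[0])))
a=cv2.resize(grab_frame("top")[70:200,200:330],None,fx=4,fy=4);b=cv2.resize(grab_frame("scene")[190:290,230:340],(440,400))
b=cv2.resize(b,(280,254));O=np.zeros((520,800,3),np.uint8);O[:,:520]=a;O[:254,520:]=b
cv2.imwrite("pics/p3.png",O)
```

```text
[605.35548903 114.17041039  79.29117996] [-3.14141261e+00 -1.08178539e-04  1.73408052e-01] [-1.1335491  -0.12547868 -1.25536301]
[-29.24451097  73.27041039] 78.8910290192722 111.75848686688235
```

View pics/p3.png

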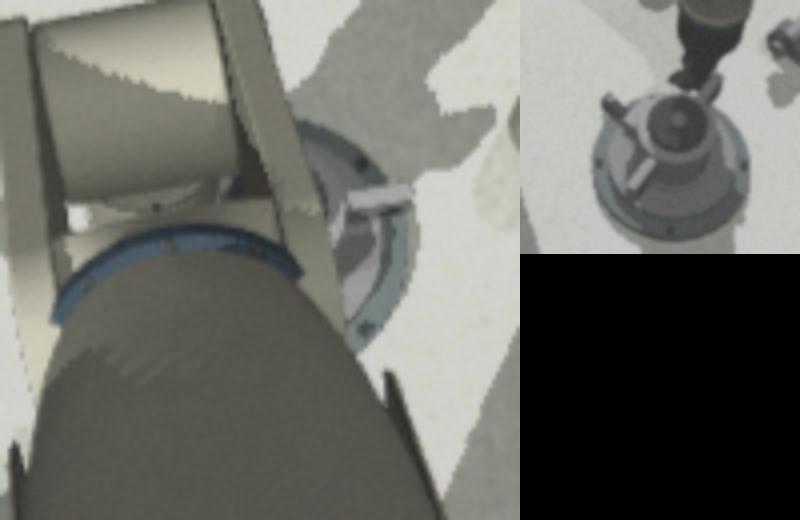

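Top crop: the pump has turned. The -y lug tip now shows at (410,197), and the scene crop shows the finger still behind the +y lug.

Run:
```python
from h import *
c=np.array([634.6,40.9])
for x,y in((410,197),(345,210)):
    q=ray_z("top",200+x/4-.5,70+y/4-.5,110)[:2]-c;print(q,np.hypot(*q),np.degrees(np.arctan2(q[1],q[0])))
```

```text
[ 12.46387892 -90.99098771] 91.84066703788561 -82.20020765539324
[  3.80603872 -46.80556001] 46.96005087571839 -85.35116754667676
```

Request:
{"name": "servo_tool", "arguments": {
  "rows": [
    [0,[4.1,-0.8,0],[0,0,3]],
    [0,[4.1,-0.8,0],[0,0,3]],
    [0,[4.1,-0.8,0],[0,0,3]],
    [0,[1.2,-0.2,0],[0,0,1]],
    [0,[0,0,0],[0,0,0]],
    [0,[-4,0,0],[0,0,0]],
    [0,[-12,-2,0],[0,0,0]],
    [0,[-16,-4,0],[0,0,0]]
  ]
}}

```text
clock: 9.5
eef_pos: [585.6, 124.3, 79.3]
tcp_rot: [3.142, -0.0, -0.003]
contact_force: [0.3, 0.2, -0.2]
opening: 0.0
```

Request:
{"name": "servo_tool", "arguments": {
  "rows": [
    [85,[-10,-5,-10],[0,0,0]],
    [85,[0,0,-30],[0,0,0]],
    [85,[0,0,-40],[0,0,0]],
    [85,[0,0,-40],[0,0,0]],
    [85,[-30,0,-15],[0,0,0]],
    [85,[-60,0,0],[0,0,0]],
    [85,[-30,0,0],[0,0,0]],
    [85,[0,0,0],[0,0,0]]
  ]
}}

```text
clock: 10.5
eef_pos: [454.3, 129.8, 215.0]
tcp_rot: [-3.141, -0.0, -0.002]
contact_force: [0.7, 0.5, -0.4]
opening: 0.996
```

Request:
{"name": "servo_tool", "arguments": {
  "rows": [
    [85,[0,50,0],[0,0,0]],
    [85,[0,58,0],[0,0,0]],
    [85,[0,58,0],[0,0,0]],
    [85,[0,58,0],[0,0,0]],
    [85,[0,58,0],[0,0,0]],
    [85,[0,58,0],[0,0,0]],
    [85,[0,58,0],[0,0,0]],
    [85,[0,0,0],[0,0,-10]]
  ]
}}

```text
clock: 11.5
eef_pos: [456.3, -272.6, 214.8]
tcp_rot: [3.139, -0.001, 0.171]
contact_force: [0.5, 0.3, -0.4]
opening: 0.992
```

Request:
{"name": "servo_tool", "arguments": {
  "rows": [
    [85,[0,0,15],[0,0,-10]],
    [85,[0,0,15],[0,0,0]],
    [85,[0,0,0],[0,0,0]]
  ]
}}

```text
clock: 11.88
eef_pos: [455.1, -268.0, 183.2]
tcp_rot: [-3.14, 0.001, 0.343]
contact_force: [0.3, 0.0, 1.4]
opening: 0.997
```

Run:
```python
from h import *
s=sense();print(s['eef_pos'],s['tcp_rot'])
a=cv2.resize(grab_frame("top")[70:200,200:330],None,fx=3,fy=3)
C=get_calibration("wrist");np.savez("w.npz",K=C["intrinsics"],M=C["world_to_cam"]);print(np.array(C["intrinsics"]).round(1).tolist(),np.array(C["world_to_cam"]).round(3).tolist())
w=grab_frame("wrist");cv2.imwrite("w.png",w)
m=trace("wrist","scanner");print([x['conf'] for x in m]);np.save("sm.npy",m[0]['mask'] if m else 0)
mm=trace("wrist","mat");np.save("mm.npy",mm[0]['mask'] if mm else 0)
O=np.zeros((390,390+400,3),np.uint8);O[:,:390]=a;O[:300,390:]=cv2.convertScaleAbs(cv2.resize(w,(400,300)),alpha=1.5,beta=10)
cv2.imwrite("pics/p4.png",O)
```

```text
[ 455.08987979 -267.96965595  183.19425429] [-3.14005656e+00  1.37780580e-03  3.42851096e-01]
[[297.3, 0.0, 255.9], [0.0, 297.3, 186.7], [0.0, 0.0, 1.0]] [[0.337, -0.942, 0.0, -407.359], [-0.906, -0.324, 0.272, 304.82], [-0.256, -0.091, -0.962, 424.39], [0.0, 0.0, 0.0, 1.0]]
[0.59]
```

View pics/p4.png

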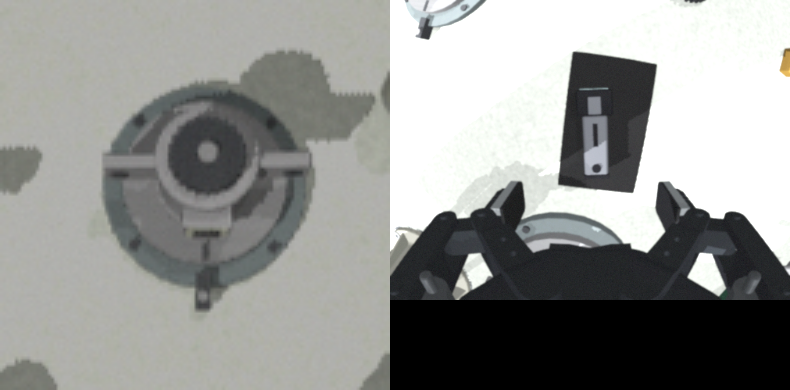

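Pump aligned: the lug line is level and the plate sits above the pointer (top crop, 207,225 and 203,297). The wrist view shows the scanner head forward, with its handle from (594,117) to (597,175) in the displayed picture.

```bash
cat >> h.py <<'E'
def wray(K,M,u,v,z):
    x=(u-K[0,2])/K[0,0];y=(v-K[1,2])/K[1,1];t=np.hypot(x,y);d=np.array([x/t*np.sin(t),y/t*np.sin(t),np.cos(t)])
    I=np.linalg.inv(M);d=I[:3,:3]@d;o=I[:3,3];return (o+d*(z-o[2])/d[2])[:2]
E
python3 - <<'E'
from h import *
c=np.array([634.6,40.9])
L=[ray_z("top",200+x/3-.33,70+y/3-.33,110)[:2] for x,y in((104,161),(311,160))];d=L[0]-L[1]
print("lugs",L,np.degrees(np.arctan2(d[1],d[0])), "target 88.4")
w=np.load("w.npz");K,M=w["K"],w["M"]
D=lambda x,y,z:wray(K,M,(x-390)/.78125,y/.78125,z)
b=D(596.5,175,39);f=D(594.5,117,39);h=D(594,88.5,40);print(b,f,h,"yaw",np.arctan2(*(h-b)[::-1]),np.hypot(*(f-b)),np.hypot(*(h-b)))
u=(h-b)/np.hypot(*(h-b));print("origin",b+60*u, h-58*u)
for n,z in(("sm.npy",39),("mm.npy",4)):
    m=np.load(n).astype(np.uint8)
    if m.ndim:
        cn=max(cv2.findContours(m,0,1)[0],key=len);W=np.array([wray(K,M,p[0][0],p[0][1],z) for p in cn],np.float32);print(n,cv2.minAreaRect(W))
g=cv2.imread("w.png");cv2.imwrite("pics/w5.png",cv2.convertScaleAbs(cv2.resize(g[95:255,200:340],None,fx=4,fy=4)[:600],alpha=2,beta=10))
E
```

```text
lugs [array([635.83373243, 133.5162873 ]), array([635.2374329 , -53.49655374])] 89.81731024459785 target 88.4
[ 410.603509   -295.16149345] [ 482.83824714 -266.0410121 ] [ 516.04533394 -253.38572484] yaw 0.37722391353008544 77.88363003970893 113.41601866344082
origin [ 466.38495478 -273.06103404] [ 462.12326968 -274.74950227]
sm.npy ((460.7469482421875, -273.7200622558594), (118.52799224853516, 44.465389251708984), 20.48808479309082)
mm.npy ((470.5865478515625, -287.3917236328125), (199.61117553710938, 120.48969268798828), 12.471658706665039)
```

View pics/w5.png

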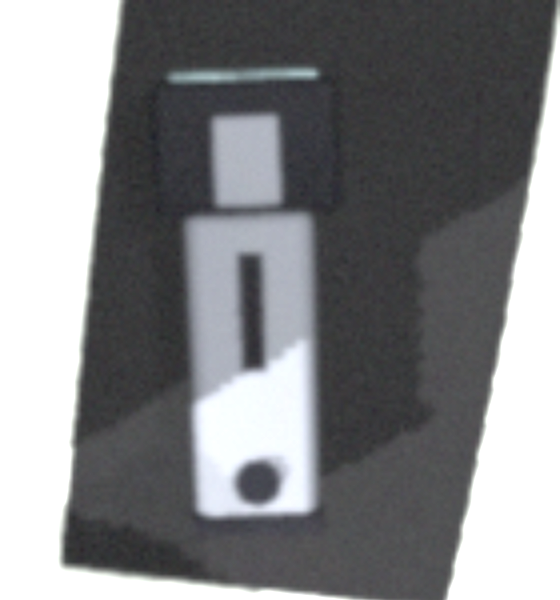

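Request:
{"name": "servo_tool", "arguments": {
  "rows": [
    [85,[3.6,7.7,20],[0,0,-1.3]],
    [85,[0,0,30],[0,0,0]],
    [85,[0,0,30],[0,0,0]],
    [85,[0,0,30],[0,0,0]],
    [85,[0,0,25],[0,0,0]],
    [85,[0,0,20],[0,0,0]],
    [85,[0,0,10],[0,0,0]],
    [85,[0,0,5],[0,0,0]]
  ]
}}

```text
clock: 13.08
eef_pos: [461.8, -274.5, 14.3]
tcp_rot: [3.141, -0.0, 0.369]
contact_force: [0.4, -0.2, -0.4]
opening: 0.991
```

Request:
{"name": "servo_tool", "arguments": {
  "rows": [
    [85,[0,0,3],[0,0,0]],
    [65,[0,0,0],[0,0,0]],
    [50,[0,0,0],[0,0,0]],
    [42,[0,0,0],[0,0,0]],
    [36,[0,0,0],[0,0,0]],
    [33,[0,0,0],[0,0,0]],
    [20,[0,0,0],[0,0,0]],
    [20,[0,0,0],[0,0,0]]
  ],
  "force": 40
}}

```text
clock: 14.08
eef_pos: [461.4, -274.2, 11.5]
tcp_rot: [-3.141, 0.0, 0.369]
contact_force: [-1.7, 3.2, 5.1]
opening: 0.368
```

Request:
{"name": "servo_tool", "arguments": {
  "rows": [
    [20,[0,0,-3],[0,0,0]],
    [20,[0,0,-7],[0,0,0]],
    [20,[0,0,-15],[0,0,0]],
    [20,[0,0,-20],[0,0,0]],
    [20,[0,0,-20],[0,0,5]],
    [20,[0,0,-20],[0,0,6]],
    [20,[0,0,-15],[0,0,6]],
    [20,[0,0,-10],[0,0,4.1]]
  ]
}}

```text
clock: 15.08
eef_pos: [461.9, -274.6, 123.1]
tcp_rot: [3.141, -0.001, -0.002]
contact_force: [0.5, -0.3, -3.0]
opening: 0.364
```

Request:
{"name": "servo_tool", "arguments": {
  "rows": [
    [20,[-5,-20,0],[0,0,0]],
    [20,[-6,-35,0],[0,0,0]],
    [20,[-6,-45,0],[0,0,0]],
    [20,[-6,-50,0],[0,0,0]],
    [20,[-6,-50,0],[0,0,0]],
    [20,[-6,-50,0],[0,0,0]],
    [20,[-6,-40,0],[0,0,0]],
    [20,[0,-24,0],[0,0,0]]
  ]
}}

```text
clock: 16.08
eef_pos: [418.3, 41.7, 121.2]
tcp_rot: [-3.141, 0.001, 0.004]
contact_force: [-0.1, -1.2, -2.1]
opening: 0.368
```

Request:
{"name": "servo_tool", "arguments": {
  "rows": [
    [20,[0,0,5],[0,0,0]],
    [20,[0,0,15],[0,0,0]],
    [20,[0,0,15],[0,0,0]],
    [20,[0,0,12],[0,0,0]],
    [20,[0,0,6],[0,0,0]],
    [20,[0,0,2],[0,0,0]],
    [20,[0,0,0],[0,0,0]]
  ]
}}

```text
clock: 16.95
eef_pos: [420.4, 39.5, 66.4]
tcp_rot: [-3.142, -0.0, 0.001]
contact_force: [0.3, 0.7, -2.7]
opening: 0.37
```

Run:
```python
from h import *
s=sense();print(s['eef_pos'],s['tcp_rot'],s['contact_force'],s['opening'])
C=get_calibration("wrist");np.savez("w2.npz",K=C["intrinsics"],M=C["world_to_cam"])
w=grab_frame("wrist");cv2.imwrite("w2.png",w);cv2.imwrite("pics/w6.png",cv2.resize(w,None,fx=1.5,fy=1.5))
for t in("pump_plate","scanner_window"):
  for b in boxes_of("wrist",t)[:2]: print(t,b['conf'],towld("wrist",b['centre']).round(1))
```

```text
[420.42804333  39.52043071  66.40805402] [-3.14158590e+00 -1.88460099e-04  8.47912306e-04] [ 0.26171248  0.74428148 -2.68582549] 0.3696101334161954
pump_plate 0.92 [ 228.  -246.    40.7]
pump_plate 0.73 [554.8  35.9  20. ]
scanner_window 0.8 [453.4  38.6  94.7]
scanner_window 0.44 [557.9  36.6  23.6]
```

View pics/w6.png

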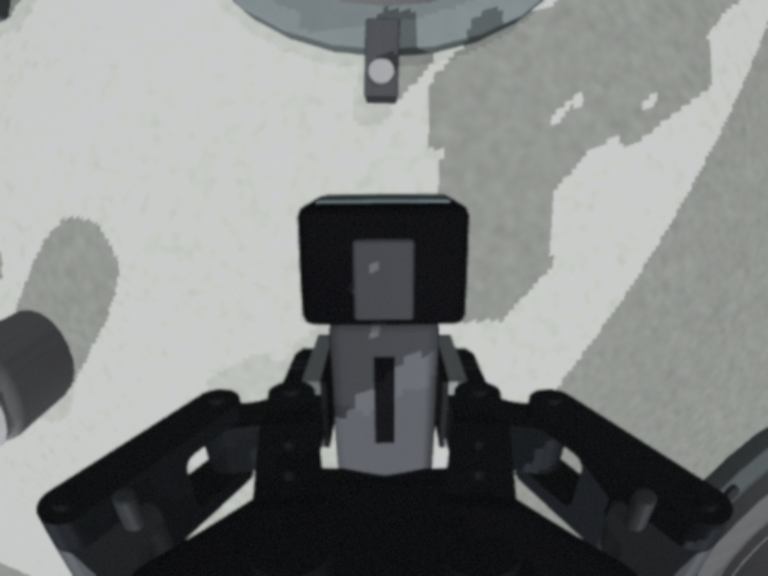

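The wrist view shows the scanner held straight, with the window edge at (384,198) and the pointer at (381,70).

Run:
```python
from h import *
w=np.load("w2.npz");K,M=w["K"],w["M"]
D=lambda x,y,z:wray(K,M,x/1.5-.17,y/1.5-.17,z).round(1)
for z in(26,42): print("ptr screw",z,D(381,70,z))
print("ptr outer end",D(382,97,42),"head front",D(384,203,94),D(384,322,94),"base edge",D(388,52,16))
```

```text
ptr screw 26 [527.2  39.8]
ptr screw 42 [524.   39.7]
ptr outer end [513.6  39.3] head front [479.2  38.6] [446.7  38.6] base edge [537.3  36.9]
```

Request:
{"name": "servo_tool", "arguments": {
  "rows": [
    [20,[3,0,0],[0,0,0]],
    [20,[7,0,0.5],[0,0,0]],
    [20,[7,0,0.5],[0,0,0]],
    [20,[6,0,0],[0,0,0]],
    [20,[3,0,0],[0,0,0]],
    [20,[0,0,0],[0,0,0]],
    [20,[0,0,0],[0,0,0]],
    [20,[0,0,0],[0,0,0]]
  ]
}}

```text
clock: 18.1
eef_pos: [446.0, 39.6, 65.3]
tcp_rot: [3.142, 0.0, 0.001]
contact_force: [-1.0, 0.3, -2.9]
opening: 0.368
```

Run:
```python
from h import *
w=grab_frame("scene");t=grab_frame("top")
print(sense()['eef_pos'],sense()['tcp_rot'])
print([(round(b['conf'],2),towld("scene",b['centre']).round()) for b in boxes_of("scene","scanner")[:3]])
O=np.hstack([cv2.resize(w[150:300,200:350],(400,400),interpolation=2),cv2.resize(t[90:210,200:320],(400,400),interpolation=2)]);cv2.imwrite("pics/p7.png",O)
```

```text
[446.13206273  39.60125517  65.30185254] [3.14158975e+00 7.55928816e-05 8.35153916e-04]
[(0.64, array([484.,  35.,  95.]))]
```

View pics/p7.png

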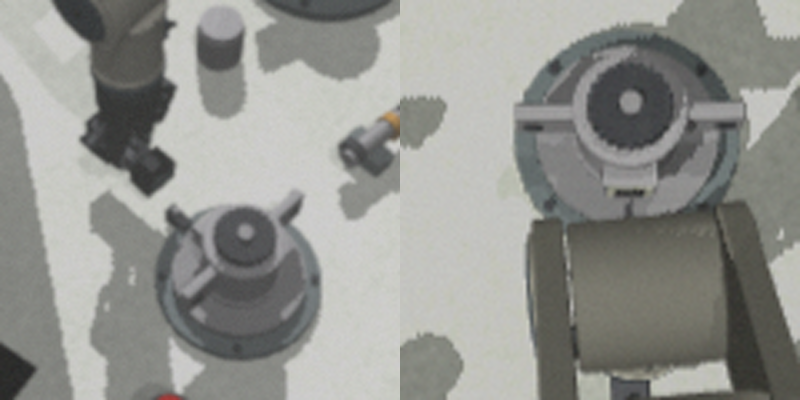

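Request:
{"name": "servo_tool", "arguments": {
  "rows": [
    [20,[0,0,0],[0,0,0]],
    [20,[0,0,0],[0,0,0]],
    [20,[0,0,0],[0,0,0]],
    [20,[0,0,0],[0,0,0]],
    [20,[0,0,0],[0,0,0]],
    [20,[0,0,0],[0,0,0]],
    [20,[0,0,0],[0,0,0]],
    [20,[0,0,0],[0,0,0]]
  ]
}}

```text
clock: 19.25
eef_pos: [446.3, 39.6, 65.3]
tcp_rot: [-3.142, 0.0, 0.001]
contact_force: [0.5, 0.0, -3.8]
opening: 0.368
```

Request:
{"name": "servo_tool", "arguments": {
  "rows": [
    [20,[0,0,0],[0,0,0]],
    [20,[0,0,0],[0,0,0]],
    [20,[0,0,0],[0,0,0]],
    [20,[0,0,0],[0,0,0]],
    [20,[0,0,0],[0,0,0]],
    [20,[0,0,0],[0,0,0]],
    [20,[0,0,0],[0,0,0]],
    [20,[0,0,0],[0,0,0]]
  ]
}}

```text
clock: 20.25
eef_pos: [446.2, 39.6, 65.3]
tcp_rot: [-3.142, 0.0, 0.001]
contact_force: [0.3, -0.3, -3.9]
opening: 0.365
```

Both crops agree: the plate faces the scanner squarely across a clear gap. I've held still for over 2 s, so now I'll take it back to the mat.

Request:
{"name": "servo_tool", "arguments": {
  "rows": [
    [20,[-5,0,0],[0,0,0]],
    [20,[-12,0,-5],[0,0,0]],
    [20,[-13,0,-12],[0,0,0]],
    [20,[0,0,-18],[0,0,0]],
    [20,[0,10,-15],[0,0,0]],
    [20,[0,25,-5],[0,0,0]],
    [20,[6,40,0],[0,0,0]],
    [20,[8,45,0],[0,0,0]]
  ]
}}

```text
clock: 21.25
eef_pos: [429.5, -81.1, 120.7]
tcp_rot: [-3.142, -0.0, 0.002]
contact_force: [0.9, -0.6, -3.0]
opening: 0.368
```

Request:
{"name": "servo_tool", "arguments": {
  "rows": [
    [20,[8,45,0],[0,0,0]],
    [20,[8,45,0],[0,0,0]],
    [20,[8,45,0],[0,0,0]],
    [20,[8,40,0],[0,0,0]],
    [20,[7,30,0],[0,0,0]],
    [20,[0,0,10],[0,0,-4]],
    [20,[0,0,15],[0,0,-4]],
    [20,[0,0,10],[0,0,-4]]
  ]
}}

```text
clock: 22.25
eef_pos: [468.3, -284.7, 84.8]
tcp_rot: [-3.141, 0.001, 0.212]
contact_force: [0.2, 0.6, -2.6]
opening: 0.365
```

Request:
{"name": "servo_tool", "arguments": {
  "rows": [
    [20,[0,0,15],[0,0,0]],
    [20,[0,0,20],[0,0,0]],
    [20,[0,0,15],[0,0,0]],
    [20,[0,0,10],[0,0,0]],
    [20,[0,0,5],[0,0,0]],
    [20,[0,0,3],[0,0,0]],
    [20,[0,0,1.5],[0,0,0]],
    [20,[0,0,0],[0,0,0]]
  ]
}}

```text
clock: 23.25
eef_pos: [469.7, -285.5, 16.0]
tcp_rot: [3.141, -0.0, 0.21]
contact_force: [-0.1, -0.3, -2.5]
opening: 0.364
```

Request:
{"name": "servo_tool", "arguments": {
  "rows": [
    [20,[0,0,1],[0,0,0]],
    [20,[0,0,0.7],[0,0,0]],
    [20,[0,0,0.5],[0,0,0]],
    [20,[0,0,0],[0,0,0]]
  ]
}}

```text
clock: 23.75
eef_pos: [469.5, -285.4, 13.5]
tcp_rot: [-3.142, 0.0, 0.21]
contact_force: [0.7, 0.0, -3.6]
opening: 0.366
```

Request:
{"name": "servo_tool", "arguments": {
  "rows": [
    [20,[0,0,0.7],[0,0,0]],
    [20,[0,0,0.6],[0,0,0]],
    [20,[0,0,0.5],[0,0,0]],
    [20,[0,0,0],[0,0,0]]
  ]
}}

```text
clock: 24.25
eef_pos: [469.5, -285.4, 11.7]
tcp_rot: [-3.141, 0.0, 0.21]
contact_force: [-0.1, 0.6, -2.9]
opening: 0.368
```

Request:
{"name": "servo_tool", "arguments": {
  "rows": [
    [20,[0,0,0.5],[0,0,0]],
    [20,[0,0,0.4],[0,0,0]],
    [20,[0,0,0],[0,0,0]]
  ]
}}

```text
clock: 24.62
eef_pos: [469.6, -285.4, 11.5]
tcp_rot: [3.142, -0.0, 0.21]
contact_force: [-2.7, 0.4, 6.1]
opening: 0.371
```

Touchdown, with the force now upward. I'll release gently and rise.

Request:
{"name": "servo_tool", "arguments": {
  "rows": [
    [34,[0,0,0],[0,0,0]],
    [40,[0,0,0],[0,0,0]],
    [55,[0,0,0],[0,0,0]],
    [75,[0,0,0],[0,0,0]],
    [85,[0,0,0],[0,0,0]],
    [85,[0,0,-5],[0,0,0]],
    [85,[0,0,-20],[0,0,0]],
    [85,[0,0,-40],[0,0,0]]
  ]
}}

```text
clock: 25.62
eef_pos: [468.5, -284.8, 75.6]
tcp_rot: [-3.14, 0.002, 0.21]
contact_force: [0.6, -1.3, 0.0]
opening: 0.991
```

Request:
{"name": "servo_tool", "arguments": {
  "rows": [
    [85,[0,0,-40],[0,0,0]],
    [85,[0,0,-50],[0,0,0]],
    [85,[0,0,-30],[0,0,0]],
    [85,[0,0,0],[0,0,0]]
  ]
}}

```text
clock: 26.12
eef_pos: [470.9, -286.2, 198.8]
tcp_rot: [3.138, -0.004, 0.21]
contact_force: [-0.5, -0.5, -0.8]
opening: 0.998
```

Run:
```python
from h import *
s=sense();print(s['clock'],s['eef_pos'],s['contact_force'],s['opening'])
t=grab_frame("top");C=get_calibration("wrist");w=grab_frame("wrist")
K,M=np.array(C["intrinsics"]),np.array(C["world_to_cam"])
for n,z in(("scanner",39),("mat",4)):
  for b in trace("wrist",n)[:1]:
    cn=max(cv2.findContours(b['mask'].astype(np.uint8),0,1)[0],key=len);W=np.array([wray(K,M,p[0][0],p[0][1],z) for p in cn],np.float32);print(n,b['conf'],cv2.minAreaRect(W))
for n in("camshaft","tin","can","pulley"): print(n,[(round(b['conf'],2),towld("top",b['centre']).round().tolist()) for b in boxes_of("top",n)[:1]])
O=np.hstack([cv2.resize(t[90:210,200:320],(300,300)),cv2.convertScaleAbs(cv2.resize(w,(400,300)),alpha=1.5)]);cv2.imwrite("pics/p8.png",O)
```

```text
26.125 [ 470.88661932 -286.20512023  198.77237159] [-0.45523478 -0.4850945  -0.75859212] 0.998451187432537
scanner 0.86 ((469.4190979003906, -286.5137023925781), (118.65393829345703, 45.23431396484375), 11.39232349395752)
mat 0.77 ((470.80517578125, -288.44512939453125), (198.0269012451172, 120.69088745117188), 12.138193130493164)
camshaft [(0.97, [627.0, 373.0, 57.0])]
tin [(0.65, [378.0, 260.0, 75.0])]
can [(0.64, [716.0, -156.0, 128.0])]
pulley [(0.94, [730.0, -320.0, 21.0])]
```

View pics/p8.png

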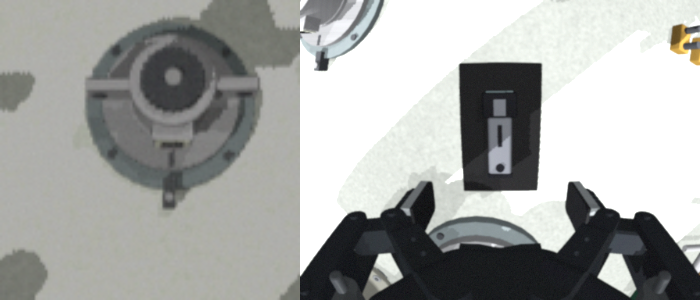

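The picture shows the scanner flat in the middle of the mat (500,133), and the pump still lined up with its pointer (172,140 and 168,197). The gripper is clear, so I'm handing in.

```bash
python3 -c "
from rig import *
print(sign_off())"
```

```text
the job is handed in; nothing more can be done
None
```

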